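# Seat the double lid, lift off the outer lid

## Robot

A 6-joint arm with a two-finger parallel gripper is mounted at the origin on the work surface. World frame = base frame: x ahead of the robot, y to its left, z up, the work surface at z = 0. Lengths are in mm, angles in rad, forces in N, time in s.
With the tool pointing down it reaches from about 350 to 725 mm from the base axis. Payload 4.3 kg.
Tool frame: the origin (TCP) lies at the very end of the fingers, on their centre line; the grasp point (between the pads) lies r.grip_point_offset behind it (r.grip_point_offset is the distance from the TCP to the grasp point, in mm); y points along the fingers, x is the direction in which the jaws open and shut, and the axes are right-handed (so a half turn about y gives the same grasp; the last joint's range is limited). The gripper opens to 85 mm and grips with 20 to 120 N. Pads are 22 mm wide; open, the fingers measure 114 mm over their backs; the gripper's body (76 mm by 85 mm) begins 54 mm behind the grasp point. The pads swing forward as they close: fully open they stand 13 mm farther back than shut.
Start: joints at [1.143, 0.377, 0.081, 1.274, 0, 1.46], TCP at [179.682, 546.243, 231.329] pointing down, gripper open.
Joint ranges: [-2.72, 2.72], [-0.84, 1.66], [-1.02, 1.22], [-1.77, 2.12], [-1.37, 1.28], [-3.14, 3.14]. Speed limits (rad/s): [2.57, 2.57, 3.14, 3.14, 3.14, 3.14].

## Interface

Orientations are given as a unit quaternion [x, y, z, w].
In Python, from rig import r, claw, solve_ik, sense, cams, ticket gives the robot as it stands. Calls block until the motion is done:
- r.reach(position, orientation): joint-space move of the TCP to a pose.
- r.move_straight(position, ori=None, feed=150, max_force=None): straight line of the TCP; ori=None keeps the orientation; feed is the mean speed in mm/s. With max_force (N) it stops when the force on the tool has changed by that much, and returns True; else False.
- r.move_joints(angles): joint-space move.
- claw.release() and claw.close(): open the fingers fully, or close them until they stop; the grip force is fixed at half the most.
- r.hold(seconds).
- solve_ik(position, orientation): joint angles nearest the present ones, or None.
- sense(): the state.
- cams.read_camera(name): name is "scene" or "side" or "wrist"; returns the picture (384x512x3 uint8, red, green, blue); there is no depth.
- cams.camera_params(name): a dict with "fx", "fy", "cx", "cy" (pixels), "k1" (the pictures are not rectified: a ray, as slopes to the right and down, at radius r is drawn at 1 + k1 r^2 times it, then the intrinsics apply), "R" (3x3) and "t" (3): a world point X has camera coordinates R X + t. Camera axes: x right, y down, z forward; pixel columns grow to the right and rows downward; lengths in mm; the calibration is good to about 2 mm. A picture is of the moment at which its call begins: read the wrist's pose just before it. camera_params takes no time and is no camera call; for the wrist camera it gives the pose at the moment of the call.
A pose or a line that the arm cannot do raises r.MotionError and nothing moves.
- ticket.sign_off(): hands the job in, once; it reports no verdict.
The state is a dict: "clock": time; "joint_positions": joint angles; "joint_vel": joint speeds; "joint_efforts": joint torques, N m; "tcp_pos": TCP position; "ee_rot": TCP orientation; "wrist_force": force on the tool from outside, world axes, zero at the start; "ft_torque": the same for the moment, N m; "width": opening from 0.0 (shut) to 1.0 (fully open).
Only numpy, scipy, OpenCV 4.12 (cv2) and the standard library are available. Lean on these libraries where they do the work, as an engineer would, in place of code of your own. Each camera call takes 0.05 s, during which the arm holds its last target.

## Task

The small inner lid and the outer lid are nested together on the shelf: carry both as one, by the inner lid's slim stem, to the canister that holds the breaker bar adapter (not the one with the wheel nut), lower them gently until the inner lid is fully seated in its mouth, and let go. Then take the outer lid by its wide collar and lift it straight off alone, leaving the inner lid seated and undisturbed so that its seal can be checked; finish while still holding the outer lid in the gripper, steady, about 10 cm above where it sat, and leave everything else where it is.

Things in the scene. Friction and masses are not known exactly. Their poses are not given: they have to be found in the camera images.
- stem (a point): Point on the axis of the inner lid's upright round steel stem, 8 mm below its top: the place to grip it. The stem is 16 mm in diameter and stands 30 mm out of the outer lid's collar (the point is 22 mm above the collar's top edge). One piece with the inner lid; lifting it carries both lids. z up when level.
- flange (a point): Point on the inner lid's axis, level with the underside of its flange (hidden under the outer lid at first), 60 mm below stem. When the inner lid is seated it coincides with the canister's mouth point. z up when level.
- collar (a point): Point on the axis of the outer lid's collar, 8 mm below the collar's top edge: the height to grip it. The collar is an upright round tube, 40 mm outer and 30 mm inner diameter, 30 mm tall, the stem passing freely through it; the point is 22 mm above the disc's top. While nested it is 30 mm below stem and the stem's top is 38 mm above it.
- can1_mouth (a point): Centre of the mouth, level with the rim, of the left (+y) open steel canister: fixed (magnetic base), 90 mm outer and 84 mm inner diameter, 55 mm high, floor 4 mm thick; the plug has 3 mm play all round in it. Seated, the inner lid's flange lies on the rim. z up.
- can2_mouth (a point): The same for the right (-y) canister, identical to the other.
- adapter_mid (a point): Middle of the breaker bar adapter: dark steel, 57 mm long, a 25 mm diameter barrel with a narrower 12.5 mm square stub, lying along its own x on the floor of one canister or the other.
- nut_mid (a point): Middle of the hexagonal wheel nut: dark steel, about 32 mm across, 22 mm high, with a hole, lying flat on the floor of the other canister.
- gauge: Pencil-style steel tyre pressure gauge lying flat, 141 long, 12 wide, 13 high, along its own x; between the canisters (sizes in mm); origin under its middle. A bystander, to be left alone.
- pry_tool: Yellow hard silicone hubcap pry tool lying flat, 200 x 34 x 10, along its own x; on the left (sizes in mm); origin under its middle. A bystander, to be left alone.
- spray: Upright spray can, 66 diameter, 160 high, on the right (sizes in mm); origin under its middle. A bystander, to be left alone.
- grease: Upright jar, 70 diameter, 70 high, on the left (sizes in mm); origin under its middle. A bystander, to be left alone.
- socket: Steel deep socket standing upright, 32 diameter, 50 high, beyond the canisters (sizes in mm); origin under its middle. A bystander, to be left alone.
- wrench: Steel wrench lying flat along its own x, about 180 long, on the right (sizes in mm); origin under its middle. A bystander, to be left alone.
- inner_lid: The inner lid, 220 g more or less, standing on its plug on the shelf at first: plug 78 mm diameter, tapering to 70 at the foot, 10 mm deep; above it a flange 90 mm diameter, 5 mm thick; then the stem, top 78 mm above the underside. Origin on the axis at the plug's underside, 70 mm below stem.
- outer_lid: The outer lid, 160 g more or less: a steel ring disc 104 mm diameter, 3 mm thick, with a 4 mm skirt round the inner lid's flange (4 mm play all round) and the collar on top. It merely rests on that flange; lifting the collar takes it off alone. Origin on the axis level with the skirt's lower edge, 29 mm below collar.

How it is judged:
By the outcome, as a careful person would: the job done as asked, in the order asked, and still so for the second after the job is handed in, while the arm keeps its last pose, push and grip.
It also fails if it takes over 53 s, if anything falls off the work surface, if the arm or the gripper's body presses on something with over 40 N, if the wrist force passes 120 N, or if a joint passes its speed limit or range.

## Working session

There is one attempt and no reset: what is moved stays moved. The work goes in short steps, each a Python script; the robot and the scene stay as the last script left them, time stands still between calls to the robot, and variables do not carry over. Pictures are saved under pics/ and viewed, and the job is handed in when it is done.

```bash
ls; mkdir -p pics; python3 - <<'E'
from rig import r, claw, solve_ik, sense, cams, ticket
import cv2
s=sense();print(s, r.grip_point_offset)
for n in ["scene","side","wrist"]:
    p=cams.camera_params(n);print(n,p)
    im=cams.read_camera(n);cv2.imwrite(f"pics/{n}0.png",im[:,:,::-1])
E
```

```text
pics
{'clock': 0.0, 'joint_positions': array([1.14269001e+00, 3.78120974e-01, 7.95976291e-02, 1.27438427e+00,
       2.30154816e-05, 1.46049333e+00]), 'joint_vel': array([-0.00016779,  0.0002863 , -0.00225198,  0.00055902, -0.00207944,
       -0.00021459]), 'joint_efforts': array([-4.84761094e-04, -4.63604271e+01,  2.69875574e+01,  2.07055954e-02,
       -3.46836550e-04, -3.47072515e-06]), 'tcp_pos': array([179.3879317 , 545.60190299, 230.31686291]), 'ee_rot': array([ 0.57317878,  0.41393049, -0.41523691, -0.57245607]), 'wrist_force': array([-0.53717348,  0.14972522,  0.53149465]), 'ft_torque': array([-0.06063924, -0.02045901,  0.03677201]), 'width': 0.9981700606267763} 18.700000000000003
scene {'fx': 494.76610128411585, 'fy': 494.76610128411585, 'cx': 250.379829424212, 'cy': 188.89782868683952, 'k1': 0.045513683624838784, 'R': array([[-0.68922394,  0.72450712,  0.00773191],
       [ 0.60666433,  0.58288882, -0.54055436],
       [-0.39614233, -0.36787233, -0.84127356]]), 't': array([ 434.23895903, -316.74687815, 1553.56269307])}
side {'fx': 457.3969250718125, 'fy': 457.3969250718125, 'cx': 251.2729972665347, 'cy': 195.43492740508134, 'k1': 0.015051841252150372, 'R': array([[ 0.91525455, -0.40251478, -0.01705756],
       [-0.23471686, -0.49834035, -0.83460463],
       [ 0.32744023,  0.76787938, -0.55058528]]), 't': array([-548.0578183 ,  194.41563166, 1141.1460103 ])}
wrist {'fx': 331.3153949699263, 'fy': 331.3153949699263, 'cx': 256.52222804521415, 'cy': 198.87997583405823, 'k1': -0.025157762588761443, 'R': array([[ 0.31204325,  0.95006707, -0.00125293],
       [ 0.90804767, -0.29785387,  0.29450382],
       [ 0.27942519, -0.09303565, -0.95564948]]), 't': array([-574.04878477,  -37.86673377,  379.8838452 ])}
```

View pics/scene0.png

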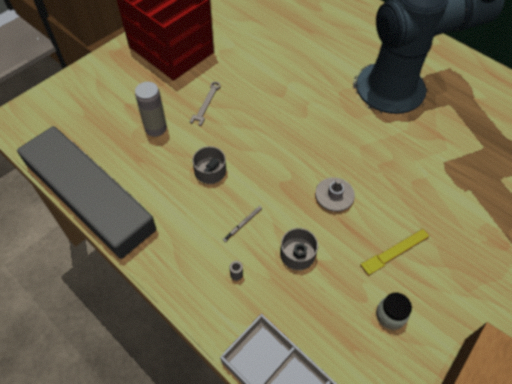

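View pics/side0.png

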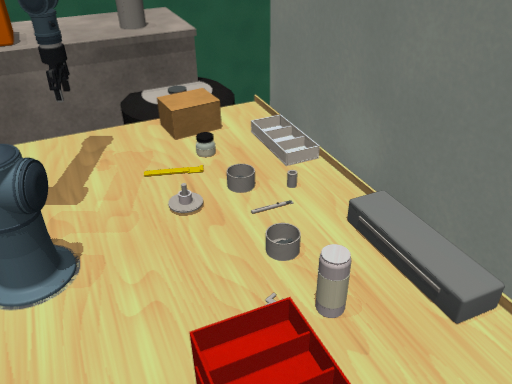

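View pics/wrist0.png

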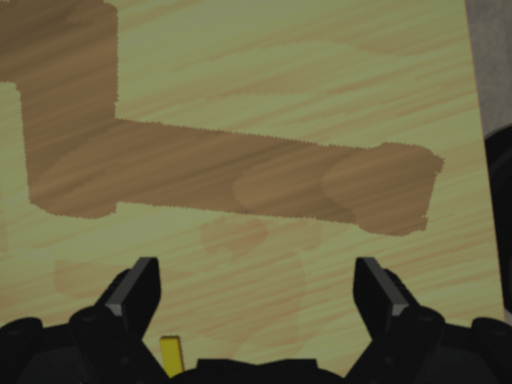

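The lids show at scene (335,193) and side (186,200). The canisters are at scene (209,163) and (299,249), and side (282,242) and (240,178). I'll zoom in to see what's inside each.

```bash
cat > h.py <<'E'
import numpy as np, cv2
def und(p,uv):
    uv=np.atleast_2d(np.asarray(uv,float)); d=np.c_[(uv[:,0]-p['cx'])/p['fx'],(uv[:,1]-p['cy'])/p['fy']]
    s=d.copy()
    for _ in range(20): s=d/(1+p['k1']*(s**2).sum(1,keepdims=True))
    return s
def ray(p,uv):
    s=und(p,uv); R=np.array(p['R']);t=np.array(p['t'])
    return -R.T@t, np.c_[s,np.ones(len(s))]@R
def onplane(p,uv,z):
    c,d=ray(p,uv); return c+d*((z-c[2])/d[:,2])[:,None]
def proj(p,X):
    X=np.atleast_2d(X); c=X@np.array(p['R']).T+p['t']; s=c[:,:2]/c[:,2:]
    s=s*(1+p['k1']*(s**2).sum(1,keepdims=True)); return np.c_[s[:,0]*p['fx']+p['cx'],s[:,1]*p['fy']+p['cy']]
def tri(obs):
    A=np.zeros((3,3));b=np.zeros(3);L=[]
    for p,uv in obs:
        c,d=ray(p,uv);d=d[0]/np.linalg.norm(d[0]);M=np.eye(3)-np.outer(d,d);A+=M;b+=M@c;L.append((c,M))
    X=np.linalg.solve(A,b);return X,[np.linalg.norm(M@(X-c)) for c,M in L]
E
python3 - <<'E'
import cv2,numpy as np
a=cv2.imread('pics/scene0.png');b=cv2.imread('pics/side0.png')
def c(im,x,y,w=26): return cv2.resize(im[y-w:y+w,x-w:x+w],(260,260),interpolation=cv2.INTER_CUBIC)
o=np.vstack([np.hstack([c(a,209,163),c(a,299,249),c(a,335,193)]),np.hstack([c(b,282,242),c(b,240,178),c(b,186,200)])])
o=np.clip(o.astype(float)*1.5,0,255).astype(np.uint8)
cv2.imwrite('pics/z0.png',o)
E
```

```text
(no output)
```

View pics/z0.png

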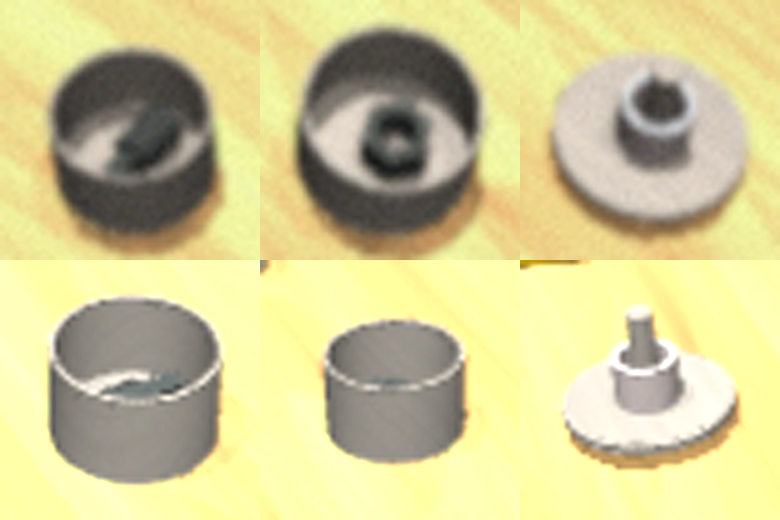

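The breaker bar adapter (elongated) is in the right (−y) canister, can2; the nut, with its hole, is in can1. Now I'll fit the rims and the disc.

```bash
python3 - <<'E'
import numpy as np
from h import *
from rig import cams
S=cams.camera_params('scene');D=cams.camera_params('side')
z=lambda cx,cy,ox,oy,u,v:(cx-26+(u-ox)*.2-.4,cy-26+(v-oy)*.2-.4)
pts={'can2':(z(209,163,0,0,132,117),z(282,242,0,260,136,349)),
'can1':(z(299,249,260,0,391,108),z(240,178,260,260,395,356)),
'stemtop':(z(335,193,520,0,662,77),z(186,200,520,260,639,313)),
'disc':(z(335,193,520,0,650,137),z(186,200,520,260,651,401)),
'collartop':(z(335,193,520,0,656,103),z(186,200,520,260,645,357))}
H=dict(can1=55,can2=55,stemtop=78,disc=18,collartop=48)
for k,(a,b) in pts.items():
    X,e=tri([(S,a),(D,b)]);print(k,X.round(1),np.round(e,1),onplane(S,a,H[k]).round(1),onplane(D,b,H[k]).round(1),np.linalg.norm(X[:2]).round())
E
```

```text
can2 [ 609.  -176.7   50.4] [1.6 1.6] [[ 609.7 -173.3   55. ]] [[ 607.5 -182.8   55. ]] 634.0
can1 [633.1 162.7  51.4] [1.2 1.2] [[633.5 164.1  55. ]] [[631.7 155.8  55. ]] 654.0
stemtop [438.6 124.8  74.2] [0.7 0.7] [[441.8 125.7  78. ]] [[436.8 119.5  78. ]] 456.0
disc [437.5 124.9  13.1] [1.8 1.8] [[438.6 126.9  18. ]] [[437.  116.1  18. ]] 455.0
collartop [437.3 123.5  45.3] [1. 1.] [[437.9 124.6  48. ]] [[437.  118.3  48. ]] 454.0
```

```bash
python3 - <<'E'
import numpy as np
from h import *
from rig import *
from scipy.spatial.transform import Rotation as Rn
S=cams.camera_params('scene');D=cams.camera_params('side');W=cams.camera_params('wrist')
s=sense();R=Rn.from_quat(s['ee_rot']).as_matrix();print(R.round(2))
Rw=np.array(W['R']);C=-Rw.T@W['t'];print('cam in tool',(R.T@(C-s['tcp_pos'])).round(1),'view dir tool',(R.T@Rw[2]).round(3))
print('spray',onplane(S,(149,90),160),onplane(D,(335,254),160))
print('socket',onplane(S,(236,265),50),'gauge',onplane(S,[(227,239),(261,209)],6))
# jaw tangential orientation at lid
def q(th): # jaw x dir angle th, y down
    x=np.array([np.cos(th),np.sin(th),0]);y=np.array([0,0,-1.]);return Rn.from_matrix(np.c_[x,y,np.cross(x,y)]).as_quat()
for n,P in dict(lid=(438,123),can=(609,-177)).items():
    a=np.arctan2(P[1],P[0])
    for off in (-90,-45,0,45,90,180):
        for z in (52,95,200,280):
            j=solve_ik([*P,z],q(a+np.radians(off)));print(n,off,z,None if j is None else np.round(j,2))
E
```

```text
[[ 0.31 -0.   -0.95]
 [ 0.95 -0.    0.31]
 [-0.   -1.    0.  ]]
cam in tool [  -0.2 -143.    75.9] view dir tool [ 0.001  0.956 -0.295]
spray [[ 609.2332405  -394.18580325  160.        ]] [[ 610.76810358 -406.97897824  160.        ]]
socket [[775.65370888  91.07645429  50.        ]] gauge [[727.12722932  10.37900657   6.        ]
 [602.73106185  12.61929483   6.        ]]
lid -90 52 [ 0.13  0.28 -0.55  0.73  0.    3.  ]
lid -90 95 [ 0.13  0.23 -0.49  0.84  0.    3.  ]
lid -90 200 [ 0.13  0.15 -0.31  1.12  0.    3.  ]
lid -90 280 [ 0.13  0.12 -0.13  1.32  0.    3.  ]
lid -45 52 [ 0.13  0.28 -0.55  0.73  0.    2.22]
lid -45 95 [ 0.13  0.23 -0.49  0.84  0.    2.22]
lid -45 200 [ 0.13  0.15 -0.31  1.12  0.    2.22]
lid -45 280 [ 0.13  0.12 -0.13  1.32  0.    2.22]
lid 0 52 [ 0.13  0.28 -0.55  0.73  0.    1.43]
lid 0 95 [ 0.13  0.23 -0.49  0.84  0.    1.43]
lid 0 200 [ 0.13  0.15 -0.31  1.12  0.    1.43]
lid 0 280 [ 0.13  0.12 -0.13  1.32  0.    1.43]
lid 45 52 [ 0.13  0.28 -0.55  0.73  0.    0.65]
lid 45 95 [ 0.13  0.23 -0.49  0.84  0.    0.65]
lid 45 200 [ 0.13  0.15 -0.31  1.12  0.    
[... 918 characters left out ...]
 1.02  0.    1.47]
can 0 200 [-0.38  0.51  0.21  1.27  0.    1.47]
can 0 280 [-0.38  0.51  0.41  1.47  0.    1.47]
can 45 52 [-0.38  0.6  -0.04  0.93  0.    0.69]
can 45 95 [-0.38  0.56  0.02  1.02  0.    0.69]
can 45 200 [-0.38  0.51  0.21  1.27  0.    0.69]
can 45 280 [-0.38  0.51  0.41  1.47  0.    0.69]
can 90 52 [-0.38  0.6  -0.04  0.93  0.   -0.1 ]
can 90 95 [-0.38  0.56  0.02  1.02  0.   -0.1 ]
can 90 200 [-0.38  0.51  0.21  1.27  0.   -0.1 ]
can 90 280 [-0.38  0.51  0.41  1.47  0.   -0.1 ]
can 180 52 [-0.38  0.6  -0.04  0.93  0.   -1.67]
can 180 95 [-0.38  0.56  0.02  1.02  0.   -1.67]
can 180 200 [-0.38  0.51  0.21  1.27  0.   -1.67]
can 180 280 [-0.38  0.51  0.41  1.47  0.   -1.67]
```

```bash
cat >> h.py <<'E'
from scipy.spatial.transform import Rotation as Rn
def q(th):
    x=np.array([np.cos(th),np.sin(th),0]);y=np.array([0,0,-1.]);return Rn.from_matrix(np.c_[x,y,np.cross(x,y)]).as_quat()
def snap(name,fn):
    from rig import cams
    import pickle
    p=cams.camera_params(name);im=cams.read_camera(name)[:,:,::-1].copy();cv2.imwrite('pics/'+fn+'.png',im);pickle.dump(p,open('pics/'+fn+'.pkl','wb'));return p,im
E
python3 - <<'E'
from h import *
from rig import *
print(sense()['clock'])
for n,P,z in (('can2w',(609,-177),210),('lidw',(438,123),210)):
    r.reach([*P,z],q(np.arctan2(P[1],P[0])));r.hold(0.3);snap('wrist',n);print(sense()['clock'],sense()['tcp_pos'])
E
```

```text
0.15
3.4583 [ 609.06612532 -176.77591363  210.00538631]
5.1083 [438.39656401 122.61277374 209.89937427]
```

View pics/can2w.png

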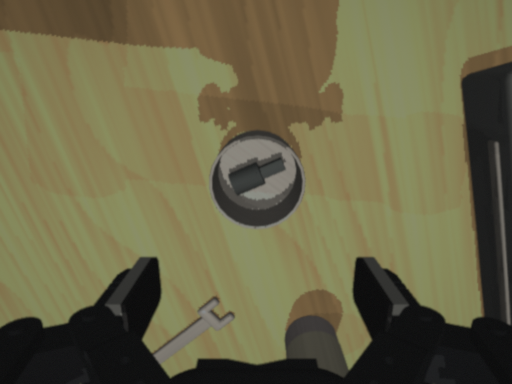

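View pics/lidw.png

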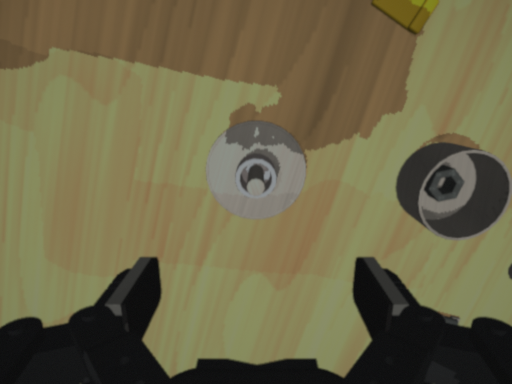

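The wrist view confirms the adapter in can2 (rim around (258,181)) and the nut in can1. The lid disc is at about (256,170), with the stem top at about (256,186). I'll zoom in for the edges.

```bash
python3 - <<'E'
import cv2,numpy as np
a=cv2.imread('pics/can2w.png');b=cv2.imread('pics/lidw.png')
def c(im,x,y,w=60): return cv2.resize(im[y-w:y+w,x-w:x+w],(400,400),interpolation=cv2.INTER_CUBIC)
o=np.hstack([c(a,258,180),c(b,256,175)])
cv2.imwrite('pics/z1.png',np.clip(o.astype(float)*1.5,0,255).astype(np.uint8))
E
```

```text
(no output)
```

View pics/z1.png

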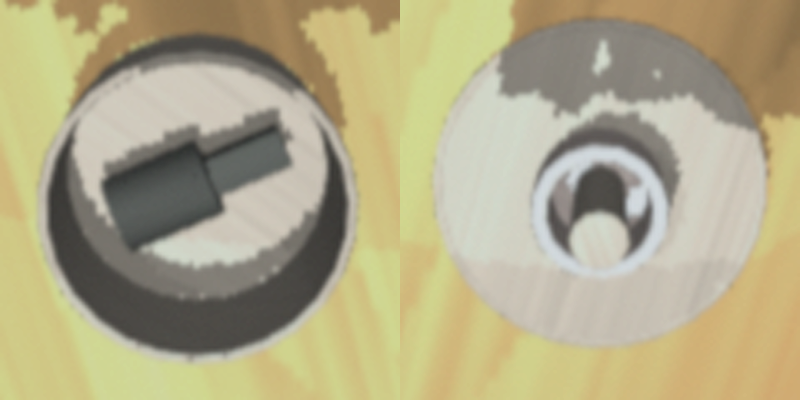

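```bash
python3 - <<'E'
import pickle
from h import *
from scipy.optimize import least_squares
f=lambda cx,cy,P,ox=0:[(cx-60+(u-ox)*.3-.35,cy-60+v*.3-.35) for u,v in P]
def fit(n,P,z):
    p=pickle.load(open('pics/'+n+'.pkl','rb'));X=onplane(p,P,z)
    r=least_squares(lambda v:np.hypot(X[:,0]-v[0],X[:,1]-v[1])-v[2],[*X[:,:2].mean(0),45]);print(n,z,r.x.round(1),r.fun.round(1))
fit('can2w',f(258,180,[(38,205),(358,205),(200,362),(86,312),(313,312)]),55)
fit('can2w',f(258,180,[(38,205),(358,205),(200,362),(86,312),(313,312),(200,50)]),55)
fit('lidw',f(256,175,[(434,185),(767,185),(600,348),(600,18),(485,302),(718,302)],400),18)
fit('lidw',f(256,175,[(531,210),(668,210),(600,276),(600,144)],400),48)
p=pickle.load(open('pics/lidw.pkl','rb'));print(onplane(p,f(256,175,[(599,239)],400),78))
E
```

```text
can2w 55 [ 608.7 -178.    44.4] [ 0.3 -0.   0.6 -0.6 -0.2]
can2w 55 [ 608.7 -178.    44.4] [ 0.3 -0.1  0.6 -0.6 -0.2  0. ]
lidw 18 [437.  123.7  51.9] [-0.2 -0.4  0.1  0.3 -0.   0.3]
lidw 48 [436.5 124.3  19.3] [ 0.1  0.1 -0.1 -0.1]
[[436.46316661 124.07588899  78.        ]]
```

```bash
python3 - <<'E'
from h import *
from rig import *
P=(436.7,124.0);Q=q(np.arctan2(P[1],P[0]))
r.reach([*P,140],Q)
print(r.move_straight([*P,52.8],Q,feed=120,max_force=15)); print(sense()['tcp_pos'])
f0=sense()['wrist_force'];claw.close();r.hold(.2);s=sense();print(s['width']*85,s['wrist_force']-f0,s['tcp_pos'],s['clock'])
r.move_straight([*P,75],Q,feed=50);r.hold(.2);s=sense();print(s['wrist_force']-f0,s['width']*85)
snap('side','lift_s');snap('wrist','lift_w');print(s['clock'])
import cv2
a=cv2.imread('pics/lift_s.png')[130:250,110:270];b=cv2.imread('pics/lift_w.png')
cv2.imwrite('pics/lift.png',np.hstack([cv2.resize(a,(400,300)),cv2.resize(b,(400,300))]))
E
```

```text
False
[437.89159072 124.15877408  53.89320288]
13.944596442774895 [-0.60700899  0.79591213  1.93497817] [437.09627158 124.09717358  53.03127635] 7.2167
[-0.63217043 -0.77337806 -3.42312522] 13.73958900464642
8.0083
```

View pics/lift.png

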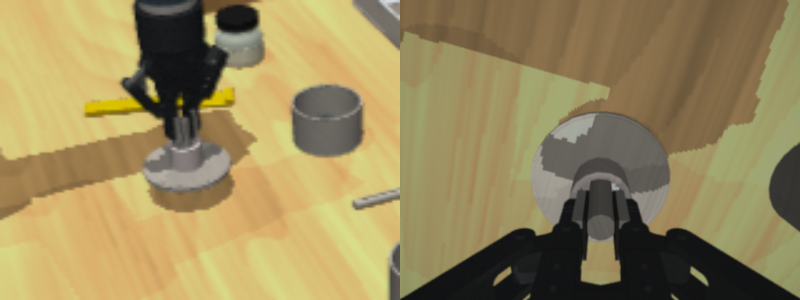

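Both lids came up together (about 3.4 N on the wrist, matching roughly 380 g), and they hang level. I'll carry them to can2 at height and measure the offset in hand.

```bash
python3 - <<'E'
from h import *
from rig import *
P=(436.7,124.0);Q=q(np.arctan2(P[1],P[0]))
r.move_straight([*P,190],Q,feed=150)
T=(608.7,-178.0);Q2=q(np.arctan2(T[1],T[0]))
r.reach([*T,190],Q2);r.hold(.4)
s=sense();print(s['clock'],s['tcp_pos'],s['width'],s['wrist_force'])
snap('side','ov_s');snap('scene','ov_c');snap('wrist','ov_w')
a=cv2.imread('pics/ov_s.png')[150:270,210:370];b=cv2.imread('pics/ov_w.png')[130:330,156:356];c=cv2.imread('pics/ov_c.png')[80:200,130:290]
cv2.imwrite('pics/ov.png',np.vstack([np.hstack([cv2.resize(a,(400,300)),cv2.resize(c,(400,300))]),np.hstack([cv2.resize(b,(300,300)),np.zeros((300,500,3),np.uint8)])]))
E
```

```text
10.7333 [ 608.74281509 -177.42752644  190.23318285] 0.16252911897539635 [ 0.46258718 -0.53011413 -3.82304257]
```

View pics/ov.png

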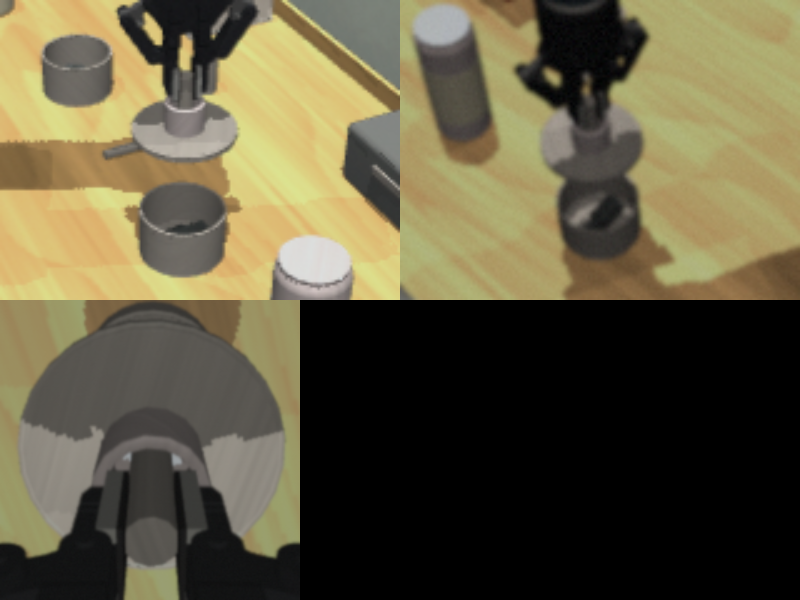

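```bash
python3 - <<'E'
import pickle
from h import *
from scipy.optimize import least_squares
p=pickle.load(open('pics/ov_w.pkl','rb'))
f=lambda P:[(156+u/1.5-.2,130+v/1.5-.2) for u,v in P]
print(onplane(p,f([(152,241)]),215.3).round(1))
for z in (155.3,):
    X=onplane(p,f([(19,145),(285,145),(152,22),(55,62),(248,62),(42,210),(265,210)]),z)
    r=least_squares(lambda v:np.hypot(X[:,0]-v[0],X[:,1]-v[1])-52,X[:,:2].mean(0));print(r.x.round(1),r.fun.round(1))
E
```

```text
[[ 608.1 -177.9  215.3]]
[ 608.2 -178.7] [-0.4 -0.8 -0.2 -0.5 -1.  -1.9 -1.1]
```

```bash
python3 - <<'E'
from h import *
from rig import *
T=(608.9,-178.0);Q2=q(np.arctan2(-178,608.7))
r.move_straight([*T,114],Q2,feed=100);r.hold(.2);s=sense();print(s['tcp_pos'],s['wrist_force'])
h=r.move_straight([*T,95],Q2,feed=20,max_force=5);s=sense();print(h,s['tcp_pos'],s['wrist_force'],s['ft_torque'],s['clock'])
snap('side','dn_s');snap('scene','dn_c');snap('wrist','dn_w')
a=cv2.imread('pics/dn_s.png')[150:270,210:370];b=cv2.imread('pics/dn_w.png')[130:330,156:356];c=cv2.imread('pics/dn_c.png')[100:220,130:290]
cv2.imwrite('pics/dn.png',np.vstack([np.hstack([cv2.resize(a,(400,300)),cv2.resize(c,(400,300))]),np.hstack([cv2.resize(b,(300,300)),np.zeros((300,500,3),np.uint8)])]))
E
```

```text
[ 609.53428435 -178.23394084  114.92648444] [ 1.05235258  0.15505076 -4.0498789 ]
True [ 608.77044884 -177.92545526   98.04977633] [-0.36174073 -0.22227249  5.28923737] [0.03671094 0.02054681 0.07685687] 12.7417
```

View pics/dn.png

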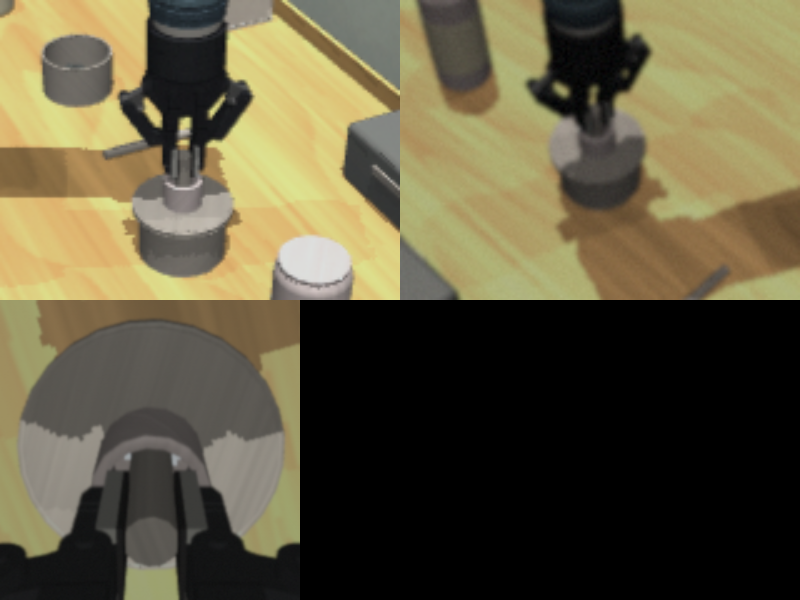

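Contact came at TCP z = 98.05 against 97.9 expected, and the flange sits flush on the rim. Releasing and checking.

```bash
python3 - <<'E'
from h import *
from rig import *
T=(608.8,-178.0);Q2=q(np.arctan2(-178,608.7))
claw.release();r.hold(.2);s=sense();print(s['tcp_pos'],s['wrist_force'],s['width'])
r.move_straight([*T,210],Q2,feed=130);r.hold(.2);print(sense()['clock'])
snap('side','rl_s');snap('scene','rl_c');snap('wrist','rl_w')
a=cv2.imread('pics/rl_s.png')[170:290,210:370];b=cv2.imread('pics/rl_w.png')[110:250,186:326];c=cv2.imread('pics/rl_c.png')[100:220,130:290]
cv2.imwrite('pics/rl.png',np.vstack([np.hstack([cv2.resize(a,(400,300)),cv2.resize(c,(400,300))]),np.hstack([cv2.resize(b,(300,300)),np.zeros((300,500,3),np.uint8)])]))
E
```

```text
[ 607.28936932 -177.33416446   96.26918039] [-0.17242436  0.35957944  0.16600329] 0.9978626429699616
15.0083
```

View pics/rl.png

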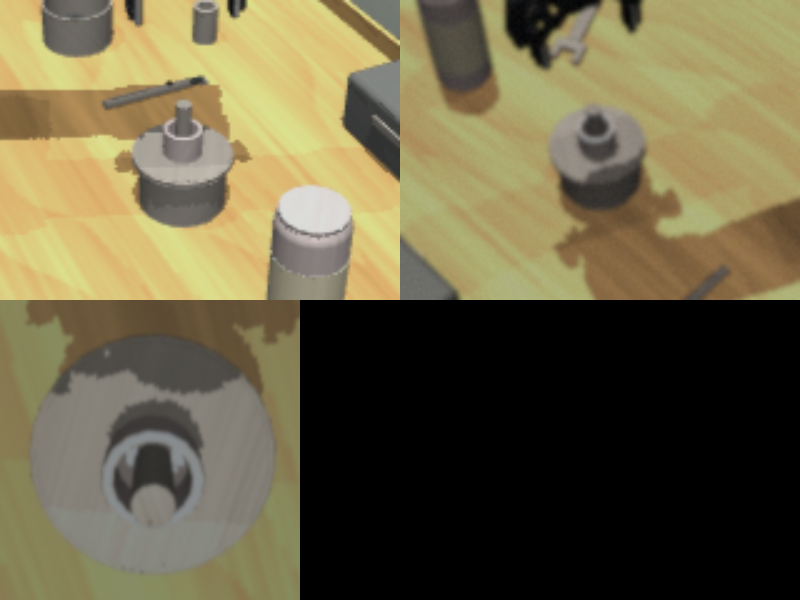

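```bash
python3 - <<'E'
import pickle
from h import *
from scipy.optimize import least_squares
p=pickle.load(open('pics/rl_w.pkl','rb'));k=140/300
f=lambda P:[(186+u*k-.25,110+v*k-.25) for u,v in P]
print(onplane(p,f([(153,205)]),123).round(1))
for z,P in ((93,[(102,177),(203,177),(152,129),(152,228)]),(63,[(30,152),(276,152),(153,34),(153,274)])):
    X=onplane(p,f(P),z)
    r=least_squares(lambda v:np.hypot(X[:,0]-v[0],X[:,1]-v[1])-v[2],[*X[:,:2].mean(0),40]);print(z,r.x.round(1),r.fun.round(1))
E
```

```text
[[ 608.  -178.3  123. ]]
93 [ 608.  -177.9   19.4] [-0.2 -0.2  0.2  0.2]
63 [ 608.1 -178.1   51.9] [-0.1 -0.1  0.2  0.1]
```

The radii match the expected heights (51.9 and 19.4 mm), so the stack is seated and level, with the axis at (608,−178). Now the collar.

```bash
python3 - <<'E'
from h import *
from rig import *
T=(608.0,-178.0);Q2=q(np.arctan2(-178,608.7))
r.move_straight([*T,130],Q2,feed=100);r.hold(.3);print(sense()['tcp_pos'])
print(r.move_straight([*T,66.8],Q2,feed=60,max_force=8));r.hold(.3);s=sense();print(s['tcp_pos'],s['wrist_force'])
claw.close();r.hold(.2);s=sense();print(s['tcp_pos'],s['wrist_force'],s['width']*85,s['clock'])
snap('side','cg_s');snap('wrist','cg_w')
a=cv2.imread('pics/cg_s.png')[150:270,210:370];b=cv2.imread('pics/cg_w.png')[130:330,130:390]
cv2.imwrite('pics/cg.png',np.hstack([cv2.resize(a,(400,300)),cv2.resize(b,(390,300))]))
E
```

```text
[ 608.35658366 -178.14046342  130.55748021]
False
[ 608.16036528 -178.06559106   67.0681498 ] [-0.20052634 -0.32961473 -0.48891369]
[ 608.2555082  -178.0828242    67.19896661] [-0.0477692   0.1687176   4.80637748] 38.541015977303346 18.6083
```

View pics/cg.png

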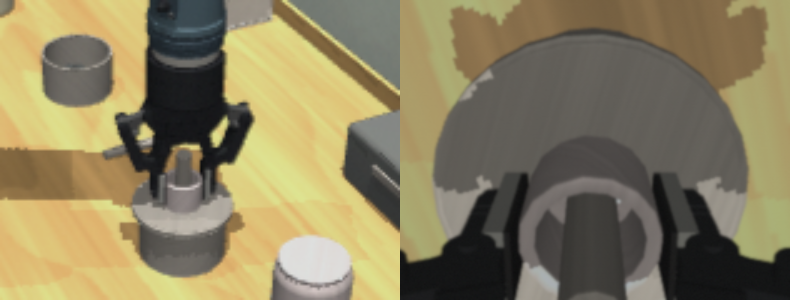

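The collar is gripped (38.5 mm) with the stem free inside it. Lifting slowly, straight up, 100 mm.

```bash
python3 - <<'E'
from h import *
from rig import *
s=sense();x,y,z=608.1,-178.05,s['tcp_pos'][2];Q2=q(np.arctan2(-178,608.7))
r.move_straight([x,y,z+15],Q2,feed=25);r.hold(.2);s=sense();print(s['tcp_pos'],s['wrist_force'])
r.move_straight([x,y,z+100],Q2,feed=60);r.hold(.5);s=sense();print(s['tcp_pos'],s['wrist_force'],s['width']*85,s['clock'])
snap('side','up_s');snap('scene','up_c');snap('wrist','up_w')
a=cv2.imread('pics/up_s.png')[120:270,190:390];c=cv2.imread('pics/up_c.png')[60:210,110:310];b=cv2.imread('pics/up_w.png')
cv2.imwrite('pics/up.png',np.vstack([np.hstack([cv2.resize(a,(400,300)),cv2.resize(c,(400,300))]),np.hstack([cv2.resize(b,(400,300)),np.zeros((300,400,3),np.uint8)])]))
E
```

```text
[ 607.93489208 -177.99325977   82.04619748] [-0.25297665  0.09432475 -1.47152374]
[ 608.11008793 -178.04342845  167.26621916] [-0.01360126  0.29868629 -1.65708234] 38.35228827592317 21.7417
```

View pics/up.png

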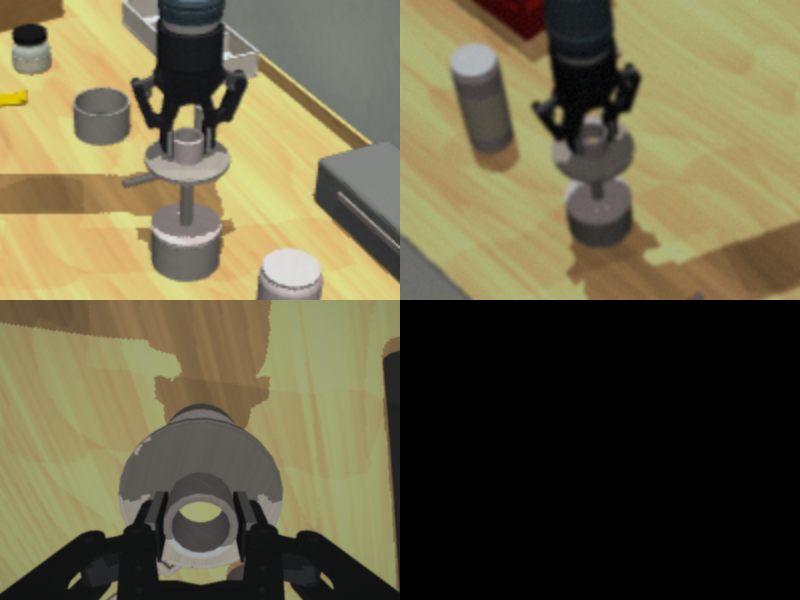

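The outer lid is in hand alone (1.6 N, about 160 g), raised 100 mm. The inner lid stays flush on can2's rim with its stem upright, and everything visible in these views is where it was. Handing in.

```bash
python3 - <<'E'
from rig import *
r.hold(.3);s=sense();print(s['joint_vel'].round(3),s['clock']);ticket.sign_off()
E
```

```text
[ 0.     0.     0.    -0.     0.002  0.   ] 22.1917
the job is handed in; nothing more can be done
```

The job is done and handed in at 22.2 s, with the outer lid held steady in the gripper 100 mm above where it sat.

- **Carrying and seating:** I carried both lids by the stem to the right (−y) canister, which holds the breaker bar adapter. I lowered them to a light contact at about 0.2 mm from the expected seated height, then let go. The wrist view afterwards gave sizes matching a level, seated stack.
- **Lifting the outer lid:** I took the collar with the stem free inside it and lifted straight up. The wrist force was about 1.6 N, which matches the outer lid alone.
- **Last pictures:** The inner lid sits flush on the rim with its stem upright, and I saw nothing else in the scene moved. The arm was still at hand-in.
- **Small disagreements:**
  - The scene and side cameras together put points 3–5 mm lower than the given sizes, and on a fixed plane they differed by up to about 11 mm sideways. I therefore took positions from the wrist camera, which was consistent to about 1 mm.
  - Closing on the collar pressed on it with about 5 N for a moment, with no visible effect.

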